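# Line up the containers by height on the ordering board

## Robot

A 7-joint arm with a two-finger parallel gripper is mounted at the origin on a cart in front of the work surface, level with it; the furniture and walls round the work are solid. World frame = base frame: x ahead of the robot, y to its left, z up, the work surface at z = 0. Lengths are in mm, angles in rad, forces in N, time in s.
With the tool pointing down it reaches from about 350 to 900 mm from the base axis. Payload 7.2 kg.
Tool frame: the origin (TCP) lies at the very end of the fingers, on their centre line; the grasp point (between the pads) lies 19 mm behind it; z points along the fingers, y is the line along which they close (so a half turn about z gives the same grasp; the last joint's range is limited). The gripper opens to 88 mm and grips with 3 to 60 N. Pads are 20 mm wide; open, the fingers measure 115 mm over their backs; the gripper's body (75 mm by 178 mm) begins 61 mm behind the grasp point.
Start: joints at [1.218, 0.411, -0.013, 1.596, 0.006, 1.134, -0.082], TCP at [175.591, -599.831, 222.653] pointing down, gripper open.
Joint ranges: [-2.95, 2.95], [-0.29, 1.99], [-1.47, 1.44], [0.14, 2.54], [-1.03, 4.17], [0.13, 1.85], [-2.86, 2.86]. Speed limits (rad/s): [2.39, 2.39, 3.01, 3.01, 3.14, 3.14, 3.14].

## Interface

Orientations are given as a unit quaternion [w, x, y, z].
In Python, from workcell import r gives the robot as it stands.
- The arm moves only by the tool arm_command, never from a script. Its arguments are lists of equal length, an entry for each row: "travel": the shift along the tool's x, y, z in mm, a list of three; "angular": the turn, a rotation vector about the tool's x, y, z in rad, a list of three; "claw": the opening, from 0 (shut) to 1 (fully open). In form: {"travel": [[dx, dy, dz], ...], "angular": [[ax, ay, az], ...], "claw": [claw, ...]}. A call has 1 to 10 rows; each row is the pose to reach, as a shift and turn from the pose commanded when the call began, along the tool's axes at that moment; what a row does not reach only later rows make up. A row lasts 1/10 s, in which the tool goes at most 50 mm and 8.59 degrees, less where a joint would pass 70% of its speed; a pose out of reach is approached as far as the arm can. A call with a gripper value outside its range is refused whole. The fingers move at their own pace and stop on an object; "force" is the grip in N (left out, the last holds). Time passes only in rows, so rows that repeat a pose let the fingers close. It gives the time, the measured TCP pose, the force, the opening and the grip force at its end, in the units of the state.
- r.get_obs(): the state, without advancing time (a new reading comes with each control period).
- r.snapshot(name): name is "side" or "top" or "wrist"; returns a dict with "frame" (420x560x3 uint8, red, green, blue), "z_map" (420x560 float32, mm along the optical axis (not along the pixel's ray), 0 where there is no reading), "fov_y" (degrees; the focal length in pixels is half the picture's height over the tangent of half this angle, whatever the lens; pixels are square), "cx", "cy" (the principal point, pixels), "k1" (the pictures are not rectified: a ray, as slopes to the right and down, at radius r is drawn at 1 + k1 r^2 times it, then the intrinsics apply), "position" and "rotation" of the camera in the world. Camera axes: x right, y up, looking along -z (the intrinsics and any distortion apply to the point x, -y, -z); pixel columns grow to the right and rows downward; lengths in mm; the calibration is good to about 2 mm. A picture is of the moment at which its call begins.
- r.finish_job(): hands the job in; it is judged then, once.
The state is a dict: "time_s": time; "q": joint angles; "dq": joint speeds; "joint_efforts": joint torques, N m; "position": TCP position; "ee_rot": TCP orientation; "contact_force": force on the tool from outside, world axes, zero at the start; "torque": the same for the moment, N m; "grip_width": finger opening in mm; "gripper_force": force on a finger pad.
Only numpy, scipy, OpenCV 4.12 (cv2) and the standard library are available. Lean on these libraries where they do the work, as an engineer would, in place of code of your own. Each camera call takes 0.05 s, during which the arm holds its last target. There are 200 camera calls.

## Task

Line the four capped containers up by height on the four cork pads of the grey board: the tallest on the pad next to the steel post, then the next tallest and so on, down to the shortest at the end away from the post. Stand each one upright and centred on its pad, let go of it, never let a container fall over, and do not shift the glass dish with the weighed sample.

Things in the scene. Friction and masses are not known exactly. Their poses are not given: they have to be found in the camera images.
- bottle_large_centre (a point): Large round white bottle with a red screw cap, 62 mm in diameter and 120 mm high, narrowing to the cap above about 75 mm; the tallest container. Loose, standing upright; this point is on its axis, half-way up; its z axis points up out of the cap.
- bottle_small_centre (a point): Small round white bottle with a black screw cap, 48 mm in diameter and 85 mm high; the second tallest. Loose, standing upright; this point is on its axis, half-way up; its z axis points up out of the cap.
- jar_centre (a point): Wide round jar of white salt with a blue lid nearly as wide as itself, 64 mm in diameter and 75 mm high; the third tallest. Loose, standing upright; this point is on its axis, half-way up; its z axis points up out of the cap.
- vial_centre (a point): Slim round vial with a black screw cap, 30 mm in diameter and 58 mm high; the shortest container. Loose, standing upright; this point is on its axis, half-way up; its z axis points up out of the cap.
- pad_a: round cork pad, 72 mm across and 3 mm thick, fixed on the flat grey board; origin at the centre of its underside, so the surface to stand things on is 3 mm above it. The four pads lie in one straight row, 85 mm from centre to centre, in the order a, b, c, d; each pad's y axis runs along the row (from d towards a) and its z axis up. This is the end pad towards the robot's left.
- pad_b: round cork pad, 72 mm across and 3 mm thick, fixed on the flat grey board; origin at the centre of its underside, so the surface to stand things on is 3 mm above it. The four pads lie in one straight row, 85 mm from centre to centre, in the order a, b, c, d; each pad's y axis runs along the row (from d towards a) and its z axis up. This is the second pad from the robot's left.
- pad_c: round cork pad, 72 mm across and 3 mm thick, fixed on the flat grey board; origin at the centre of its underside, so the surface to stand things on is 3 mm above it. The four pads lie in one straight row, 85 mm from centre to centre, in the order a, b, c, d; each pad's y axis runs along the row (from d towards a) and its z axis up. This is the third pad from the robot's left.
- pad_d: round cork pad, 72 mm across and 3 mm thick, fixed on the flat grey board; origin at the centre of its underside, so the surface to stand things on is 3 mm above it. The four pads lie in one straight row, 85 mm from centre to centre, in the order a, b, c, d; each pad's y axis runs along the row (from d towards a) and its z axis up. This is the end pad towards the robot's right.
- post: Bright steel post, 26 mm across at its foot and 46 mm high, fixed upright near one end of the grey board (390 x 94 mm, top face 8 mm above the bench), 52 mm beyond the centre of the end pad; the other end has only a flat black plug, 3 mm high. It may be at either end. Origin at the centre of its foot, on the board's top face.
- dish: Open glass petri dish with a small heap of sample, 90 mm in diameter and 14 mm high, standing loose on the bench in one row with the containers. Origin at the centre of its underside. Not to be moved.

How it is judged (in metres and radians):
At the end, for the whole second after the job is handed in: From the post outwards the pads carry the large bottle, the small bottle, the jar and the vial; each stands upright (within 0.1 rad) with its foot on its pad (height within 4 mm), its centre within 12 mm of the pad's centre, released and at rest (((horizontal distance between post and pad_a below 0.09 m and horizontal distance between bottle_large_centre and pad_a below 0.012 m and z of bottle_large_centre in the frame of pad_a between 0.059 and 0.067 m and horizontal distance between bottle_small_centre and pad_b below 0.012 m and z of bottle_small_centre in the frame of pad_b between 0.0415 and 0.0495 m and horizontal distance between jar_centre and pad_c below 0.012 m and z of jar_centre in the frame of pad_c between 0.0365 and 0.0445 m and horizontal distance between vial_centre and pad_d below 0.012 m and z of vial_centre in the frame of pad_d between 0.028 and 0.036 m) or (horizontal distance between post and pad_d below 0.09 m and horizontal distance between bottle_large_centre and pad_d below 0.012 m and z of bottle_large_centre in the frame of pad_d between 0.059 and 0.067 m and horizontal distance between bottle_small_centre and pad_c below 0.012 m and z of bottle_small_centre in the frame of pad_c between 0.0415 and 0.0495 m and horizontal distance between jar_centre and pad_b below 0.012 m and z of jar_centre in the frame of pad_b between 0.0365 and 0.0445 m and horizontal distance between vial_centre and pad_a below 0.012 m and z of vial_centre in the frame of pad_a between 0.028 and 0.036 m)) and angle between each of bottle_large_centre, bottle_small_centre, jar_centre, vial_centre's own z axis and vertical below 0.1 rad and linear speed of each of bottle_large, bottle_small, jar, vial below 0.02 m/s and contact force between the fingers and bottle_large below 0.1 N and contact force between the fingers and bottle_small below 0.1 N and contact force between the fingers and jar below 0.1 N and contact force between the fingers and vial below 0.1 N); the robot touches nothing.
It fails at once if a container is tipped over (more than 0.7 rad from upright) (angle between any of bottle_large_centre, bottle_small_centre, jar_centre, vial_centre's own z axis and vertical above 0.7 rad).
It fails at once if the glass dish is shifted by more than 15 mm (distance of dish from where it was at the start of the episode above 0.015 m).
It also fails if it takes over 128 s, if anything falls off the work surface, if the arm or the gripper's body presses on something with over 40 N, if the wrist force passes 120 N, or if a joint passes its speed limit or range.

## Working session

There is one attempt and no reset: what is moved stays moved. The work goes in short steps, Python scripts to look and compute and a tool call to move; the robot and the scene stay as the last step left them, time stands still between calls to the robot, and variables do not carry over. Pictures are saved under pics/ and viewed, at most 14 in all, crops included, and the job is handed in when it is done.

Besides the shell and the picture viewer there is one more tool, called after "Call:" by a JSON object that holds its "name" and its "arguments", one argument or row to a line. arm_command: Moves the arm, as the interface text tells. Its arguments: {"type":"object","properties":{"travel":{"type":"array"},"angular":{"type":"array"},"claw":{"type":"array"},"force":{"type":"number"}},"required":["travel","angular","claw"]}

```bash
mkdir -p pics; cat > h.py <<'E'
import numpy as np, cv2
from workcell import r
def snap(n,f=None):
    s=r.snapshot(n)
    if f: cv2.imwrite('pics/'+f,s['frame'][:,:,::-1])
    return s
def rays(s,uv):
    uv=np.asarray(uv,float).reshape(-1,2)
    f=210/np.tan(np.radians(s['fov_y'])/2)
    d=(uv-[s['cx'],s['cy']])/f; u=d.copy()
    for _ in range(20): u=d/(1+s['k1']*(u**2).sum(1,keepdims=True))
    R=np.array(s['rotation'],float)
    if R.size==4:
        from scipy.spatial.transform import Rotation as Q
        R=Q.from_quat(np.roll(R,-1)).as_matrix()
    return np.array(s['position'],float),np.c_[u[:,0],-u[:,1],-np.ones(len(u))]@R.T
def onz(s,uv,z):
    p,d=rays(s,uv); return p+d*((z-p[2])/d[:,2])[:,None]
def cloud(s):
    v,u=np.mgrid[0:420,0:560]; p,d=rays(s,np.c_[u.ravel(),v.ravel()])
    return (p+d*s['z_map'].reshape(-1,1)).reshape(420,560,3)
E
python3 - <<'E'
from h import *
for n in('top','side','wrist'):
    s=snap(n,n+'0.png'); print(n,s['position'],s['rotation'],s['fov_y'],s['k1'],s['cx'],s['cy'],(s['z_map']>0).mean())
o=r.get_obs(); print(o['position'],o['ee_rot'],o['grip_width'],o['time_s'])
E
```

```text
top [ 447.2105169   -17.03073392 1038.919627  ] [ 0.71631394  0.03190363 -0.02846967 -0.69646678] 56.862907878149365 -0.10190228514480723 275.43417248289313 208.88861558997078 0.9959141156462585
side [370.09083573 911.88586061 638.57328565] [-0.08887764 -0.04331245  0.48100008  0.87112784] 44.07460529326077 -0.03466626540004291 283.5211129351742 216.01533025685907 0.9919005102040817
wrist [ 242.76233163 -580.22773683  384.73918053] [ 0.79398608 -0.10242856  0.07708219 -0.59426663] 60.15255175343913 -0.08844778128834237 285.30852167520817 212.9031225188758 0.9961267006802721
[ 175.47750919 -599.4799565   222.0390604 ] [-5.65262879e-04  9.89875180e-01  1.41939409e-01 -1.13369196e-04] 87.900468585079 0.15
```

View pics/top0.png

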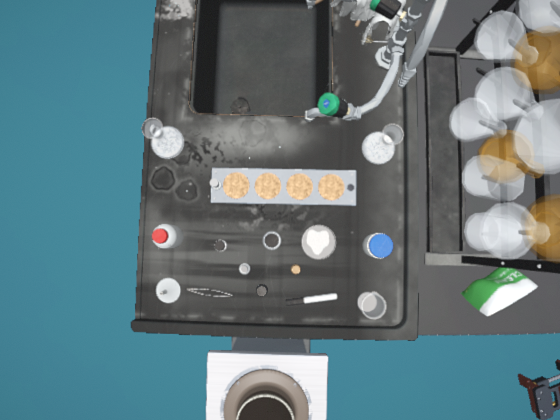

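View pics/side0.png

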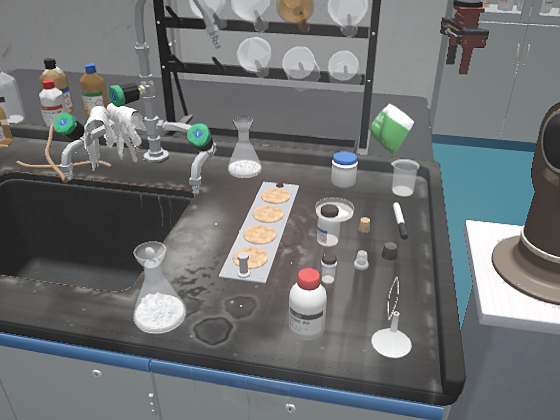

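The post is at the robot's left, at top (214,183), so the large bottle goes on a, the small one on b, the jar on c and the vial on d. In the top view, the large bottle is at (160,236), the vial at (220,245), the small bottle at (272,240), the dish at (318,241) and the jar at (379,245).

```bash
python3 - <<'E'
from h import *
s=snap('top'); P=cloud(s); cv2.imwrite('pics/topz.png',cv2.resize(s['frame'][160:320,130:410,::-1],None,fx=2.8,fy=2.8))
def circ(name,c,rad,zlo,zhi):
    m=np.zeros((420,560),np.uint8); cv2.circle(m,c,rad,1,-1)
    k=(m>0)&(P[...,2]>zlo)&(P[...,2]<zhi)
    ys,xs=np.nonzero(k)
    if len(xs)<5: print(name,'few',P[c[1]-3:c[1]+4,c[0]-3:c[0]+4,2].round());return
    Q=P[k]; (cc,rr)=cv2.minEnclosingCircle(Q[:,:2].astype(np.float32))
    print(name,len(xs),'mean',Q.mean(0).round(1),'circ',np.round(cc,1),round(rr,1))
circ('large',(160,236),14,108,130)
circ('vial',(220,245),12,48,70)
circ('small',(272,240),14,75,97)
circ('jar',(379,245),18,66,85)
circ('dish',(318,241),24,5,25)
circ('post',(214,183),9,40,65)
circ('flaskL',(152,128),14,20,300); circ('flaskR',(392,133),14,20,300)
hsv=cv2.cvtColor(s['frame'],cv2.COLOR_RGB2HSV)
m=cv2.inRange(hsv,(8,70,120),(25,255,255)); m[:160]=0;m[210:]=0;m[:,:205]=0;m[:,360:]=0
m=cv2.morphologyEx(m,cv2.MORPH_CLOSE,np.ones((5,5)))
cs=[c for c in cv2.findContours(m,0,2)[0] if cv2.contourArea(c)>200]
for c in sorted(cs,key=lambda c:c[:,0,0].mean()):
    w=onz(s,c[:,0],11)[:,:2].astype(np.float32); e=cv2.minEnclosingCircle(w); f=cv2.fitEllipse(w)
    mm=np.zeros_like(m);cv2.drawContours(mm,[c],-1,1,-1)
    print('pad',np.round(e[0],1),round(e[1],1),'ell',np.round(f[0],1),np.round(f[1],1),P[mm>0][:,2].mean())
E
```

```text
large 204 mean [454.6 263.7 119.7] circ [453.7 264.8] 19.3
vial 91 mean [435.6 128.1  57.3] circ [435.4 128.9] 14.2
small 169 mean [452.8  -3.2  85.5] circ [452.9  -3.1] 18.1
jar 482 mean [ 446.2 -274.9   75.4] circ [ 446.1 -276. ] 31.3
dish 383 mean [ 454.6 -127.6    8.2] circ [ 455.8 -125.1] 59.8
post 57 mean [596.9 150.1  54.2] circ [597.  150.1] 10.5
flaskL 430 mean [712.4 292.7 125.9] circ [712.  293.6] 29.6
flaskR 383 mean [ 715.3 -289.1  121.1] circ [ 723.3 -311.2] 54.2
pad [596.6  97.7] 34.4 ell [596.6  97.5] [66.  67.4] 15.759008332479485
pad [597.3  12.3] 34.3 ell [597.2  12.4] [65.4 66.9] 13.597172593134763
pad [598.2 -72.6] 34.4 ell [598.  -72.3] [66. 67.] 17.755947469913583
pad [ 598.6 -157.4] 34.2 ell [ 598.5 -157. ] [65.2 66.7] 17.897390656716993
```

View pics/topz.png

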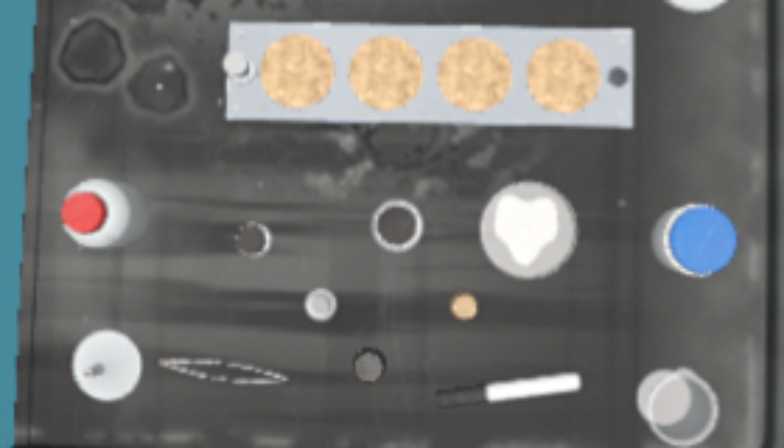

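```bash
python3 - <<'E'
from h import *
A=[]
for n in('top','side','wrist'):
    s=snap(n);P=cloud(s).reshape(-1,3);A.append(P[s['z_map'].ravel()>0])
P=np.vstack(A)
P=P[(P[:,2]>40)&(P[:,0]<850)&(P[:,0]>100)&(abs(P[:,1])<750)]
xs=range(100,850,50); print('y\\x',*xs)
for y in range(350,-750,-50):
    row=[]
    for x in xs:
        k=(P[:,0]>=x)&(P[:,0]<x+50)&(P[:,1]<=y)&(P[:,1]>y-50); row.append(int(P[k,2].max()) if k.sum()>4 else 0)
    print(y,row)
E
```

```text
y\x 100 150 200 250 300 350 400 450 500 550 600 650 700 750 800
350 [0, 0, 0, 0, 0, 0, 0, 0, 0, 0, 0, 149, 147, 0, 0]
300 [0, 0, 0, 0, 70, 0, 124, 124, 0, 0, 0, 149, 153, 0, 0]
250 [0, 0, 0, 0, 0, 0, 120, 122, 0, 0, 0, 0, 0, 0, 0]
200 [0, 0, 0, 0, 0, 0, 0, 0, 0, 57, 58, 0, 0, 0, 0]
150 [0, 0, 0, 0, 0, 0, 62, 0, 0, 57, 56, 0, 0, 0, 0]
100 [0, 0, 0, 0, 0, 0, 0, 0, 0, 0, 0, 0, 0, 0, 0]
50 [0, 0, 0, 0, 0, 0, 88, 88, 0, 0, 0, 0, 0, 0, 0]
0 [0, 0, 0, 0, 0, 0, 90, 88, 0, 0, 0, 0, 0, 0, 0]
-50 [0, 0, 0, 0, 0, 0, 0, 0, 0, 0, 0, 0, 0, 105, 0]
-100 [0, 0, 0, 0, 0, 0, 0, 0, 0, 0, 0, 0, 178, 190, 0]
-150 [0, 0, 0, 0, 0, 0, 0, 0, 0, 0, 0, 0, 0, 177, 0]
-200 [0, 0, 0, 79, 78, 0, 78, 76, 0, 0, 0, 0, 344, 443, 447]
-250 [0, 0, 0, 77, 77, 0, 80, 81, 0, 0, 0, 148, 340, 455, 476]
-300 [0, 0, 0, 0, 0, 0, 79, 546, 0, 0, 0, 553, 554, 0, 0]
-350 [0, 0, 0, 0, 0, 0, 569, 578, 569, 561, 562, 581, 585, 571, 543]
-400 [0, 0, 0, 0, 0, 0, 440, 438, 439, 449, 436, 559, 453, 570, 555]
-450 [0, 0, 0, 0, 0, 0, 274, 345, 280, 368, 344, 421, 425, 0, 356]
-500 [349, 391, 0, 70, 58, 0, 405, 335, 337, 353, 336, 348, 352, 337, 343]
-550 [407, 410, 407, 80, 81, 73, 0, 0, 0, 238, 0, 0, 0, 0, 0]
-600 [0, 376, 400, 79, 82, 73, 0, 0, 0, 0, 0, 0, 0, 0, 0]
-650 [0, 0, 346, 0, 78, 76, 0, 0, 0, 0, 0, 0, 0, 0, 0]
-700 [0, 0, 0, 0, 0, 0, 0, 0, 0, 0, 0, 0, 0, 0, 0]
```

View pics/wrist0.png

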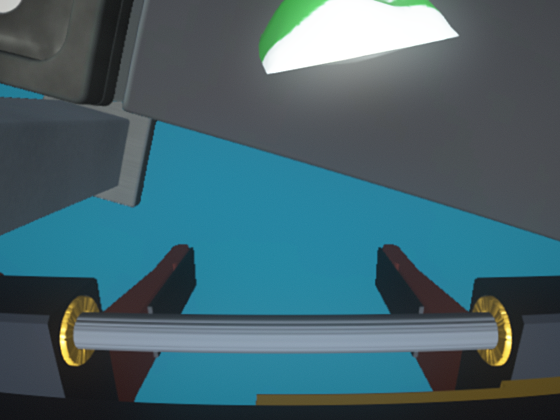

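Call:
{"name": "arm_command", "arguments": {
  "travel": [
    [361, -363, -128],
    [361, -363, -128],
    [361, -363, -128],
    [361, -363, -128],
    [361, -363, -128],
    [361, -363, -128],
    [361, -363, -128],
    [361, -363, -128],
    [361, -363, -128],
    [361, -363, -128]
  ],
  "angular": [
    [0, 0, -1.286],
    [0, 0, -1.286],
    [0, 0, -1.286],
    [0, 0, -1.286],
    [0, 0, -1.286],
    [0, 0, -1.286],
    [0, 0, -1.286],
    [0, 0, -1.286],
    [0, 0, -1.286],
    [0, 0, -1.286]
  ],
  "claw": [1, 1, 1, 1, 1, 1, 1, 1, 1, 1],
  "force": 15
}}

```text
time_s: 1.35
position: [407.7, -171.8, 344.8]
ee_rot: [0.001, 0.706, 0.708, -0.0]
contact_force: [0.7, -0.6, 0.3]
grip_width: 87.9
gripper_force: 0.0
```

Call:
{"name": "arm_command", "arguments": {
  "travel": [
    [300, 27, 190],
    [300, 27, 190],
    [300, 27, 190],
    [300, 27, 190],
    [300, 27, 190],
    [300, 27, 190],
    [300, 27, 190],
    [300, 27, 190],
    [300, 27, 190],
    [300, 27, 190]
  ],
  "angular": [
    [0, 0, 0],
    [0, 0, 0],
    [0, 0, 0],
    [0, 0, 0],
    [0, 0, 0],
    [0, 0, 0],
    [0, 0, 0],
    [0, 0, 0],
    [0, 0, 0],
    [0, 0, 0]
  ],
  "claw": [1, 1, 1, 1, 1, 1, 1, 1, 1, 1]
}}

```text
time_s: 2.35
position: [434.5, 125.4, 154.3]
ee_rot: [0.0, 0.707, 0.707, -0.0]
contact_force: [-0.6, -0.1, 0.4]
grip_width: 88.0
gripper_force: 0.0
```

```bash
python3 - <<'E'
from h import *
s=snap('wrist','w1.png'); o=r.get_obs(); print(o['position'].round(1),np.round(o['ee_rot'],4),np.round(s['position'],1))
P=cloud(s); k=(P[...,2]>50)&(P[...,2]<66)&(abs(P[...,0]-435)<25)&(abs(P[...,1]-128)<25)
print(k.sum(),P[k].mean(0) if k.any() else'', cv2.minEnclosingCircle(P[k][:,:2].astype(np.float32)) if k.any() else '')
E
```

```text
[434.8 124.9 154.6] [6.000e-04 7.078e-01 7.064e-01 1.000e-04] [435.5 194.5 317.1]
1009 [435.61290514 129.73577387  58.22709992] ((435.5955505371094, 128.66029357910156), 13.336909294128418)
```

View pics/w1.png

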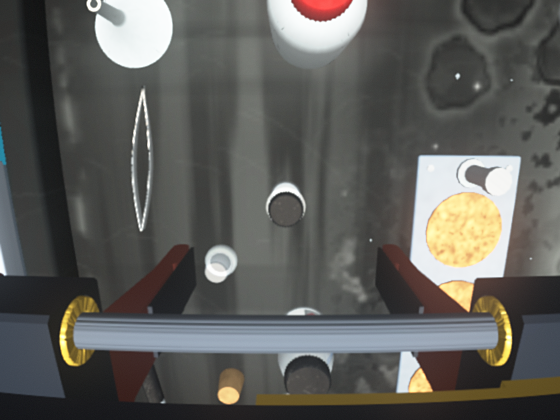

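The wrist view shows the vial at (286,208) between the fingers. Its world position is (435.6, 129), which agrees with the top view. Next I descend and grip.

Call:
{"name": "arm_command", "arguments": {
  "travel": [
    [4, 1, 0],
    [4, 1, 50],
    [4, 1, 100],
    [4, 1, 141],
    [4, 1, 141],
    [4, 1, 141],
    [4, 1, 141],
    [4, 1, 141],
    [4, 1, 141],
    [4, 1, 141]
  ],
  "angular": [
    [0, 0, 0],
    [0, 0, 0],
    [0, 0, 0],
    [0, 0, 0],
    [0, 0, 0],
    [0, 0, 0],
    [0, 0, 0],
    [0, 0, 0],
    [0, 0, 0],
    [0, 0, 0]
  ],
  "claw": [1, 1, 1, 1, 1, 0.2, 0.2, 0.2, 0.2, 0.2],
  "force": 15
}}

```text
time_s: 3.4
position: [436.0, 130.3, 13.9]
ee_rot: [0.001, 0.707, 0.707, 0.001]
contact_force: [-0.7, 0.8, 0.1]
grip_width: 51.3
gripper_force: 0.0
```

Call:
{"name": "arm_command", "arguments": {
  "travel": [
    [0, 0, 0],
    [0, 0, 0],
    [0, 0, 0],
    [0, 0, 0],
    [0, 0, 0],
    [0, 0, 0],
    [0, 0, 0],
    [0, 0, 0],
    [0, 0, 0],
    [0, 0, 0]
  ],
  "angular": [
    [0, 0, 0],
    [0, 0, 0],
    [0, 0, 0],
    [0, 0, 0],
    [0, 0, 0],
    [0, 0, 0],
    [0, 0, 0],
    [0, 0, 0],
    [0, 0, 0],
    [0, 0, 0]
  ],
  "claw": [0.2, 0.2, 0.2, 0.2, 0.2, 0.2, 0.2, 0.2, 0.2, 0.2]
}}

```text
time_s: 4.4
position: [435.2, 130.4, 12.9]
ee_rot: [0.0, 0.707, 0.707, -0.0]
contact_force: [-0.2, 0.4, 1.7]
grip_width: 29.1
gripper_force: 15.0
```

Call:
{"name": "arm_command", "arguments": {
  "travel": [
    [0, 0, -30],
    [0, 0, -75],
    [0, 0, -120],
    [-40, 23, -120],
    [-80, 46, -120],
    [-120, 68, -120],
    [-160, 91, -120],
    [-200, 114, -120],
    [-240, 137, -120],
    [-286, 163, -120]
  ],
  "angular": [
    [0, 0, 0],
    [0, 0, 0],
    [0, 0, 0],
    [0, 0, 0],
    [0, 0, 0],
    [0, 0, 0],
    [0, 0, 0],
    [0, 0, 0],
    [0, 0, 0],
    [0, 0, 0]
  ],
  "claw": [0.2, 0.2, 0.2, 0.2, 0.2, 0.2, 0.2, 0.2, 0.2, 0.2]
}}

```text
time_s: 5.4
position: [597.3, -154.7, 132.8]
ee_rot: [-0.0, 0.707, 0.707, -0.0]
contact_force: [1.2, 1.0, -0.9]
grip_width: 29.1
gripper_force: 15.0
```

Call:
{"name": "arm_command", "arguments": {
  "travel": [
    [0, 0, 0],
    [0, 0, 0],
    [0, 0, 0],
    [0, 0, 0],
    [0, 0, 0]
  ],
  "angular": [
    [0, 0, 0],
    [0, 0, 0],
    [0, 0, 0],
    [0, 0, 0],
    [0, 0, 0]
  ],
  "claw": [0.2, 0.2, 0.2, 0.2, 0.2]
}}

```text
time_s: 5.9
position: [596.7, -151.8, 133.2]
ee_rot: [0.0, 0.706, 0.708, 0.0]
contact_force: [0.6, 0.9, -0.3]
grip_width: 28.8
gripper_force: 15.0
```

```bash
python3 - <<'E'
from h import *
s=snap('side','s1.png'); w=snap('wrist','w2.png'); o=r.get_obs(); print(o['position'].round(1),o['grip_width'],o['contact_force'].round(1))
cv2.imwrite('pics/c1.png',np.hstack([s['frame'],w['frame']])[:,:,::-1][::1,::1]); 
im=cv2.imread('pics/c1.png'); cv2.imwrite('pics/c1.png',cv2.resize(im,(800,300)))
P=cloud(w);hsv=cv2.cvtColor(w['frame'],cv2.COLOR_RGB2HSV)
for y in(-157,-72):
    k=(cv2.inRange(hsv,(8,70,120),(25,255,255))>0)&(P[...,2]>0)&(P[...,2]<25)&(abs(P[...,0]-598)<45)&(abs(P[...,1]-y)<42)
    print(y,k.sum(),cv2.minEnclosingCircle(P[k][:,:2].astype(np.float32)) if k.any() else '',P[k][:,2].mean())
E
```

```text
[ 596.8 -152.4  133.3] 29.105442658429986 [-0.3 -0.5 -0.1]
-157 5099 ((599.4424438476562, -157.38015747070312), 35.58984375) 11.769397126569483
-72 6776 ((598.7077026367188, -72.66919708251953), 35.77097702026367) 11.80177602462108
```

View pics/c1.png

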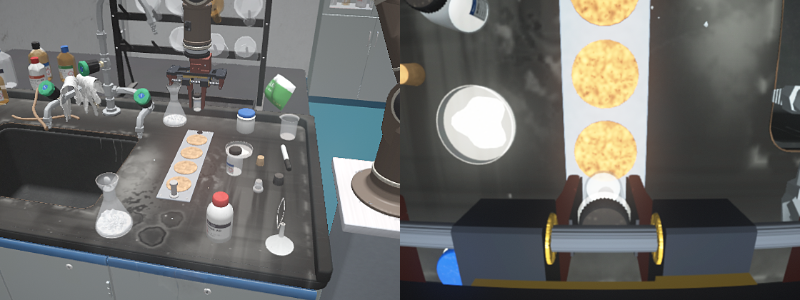

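Call:
{"name": "arm_command", "arguments": {
  "travel": [
    [-4, 2, 40],
    [-4, 2, 80],
    [-4, 2, 100],
    [-4, 2, 108],
    [-4, 2, 108.5],
    [-4, 2, 108.5]
  ],
  "angular": [
    [0, 0, 0],
    [0, 0, 0],
    [0, 0, 0],
    [0, 0, 0],
    [0, 0, 0],
    [0, 0, 0]
  ],
  "claw": [0.2, 0.2, 0.2, 0.2, 0.2, 0.2]
}}

```text
time_s: 6.6
position: [599.4, -156.9, 25.2]
ee_rot: [0.0, 0.707, 0.707, 0.0]
contact_force: [0.3, 0.3, 0.1]
grip_width: 28.7
gripper_force: 15.0
```

Call:
{"name": "arm_command", "arguments": {
  "travel": [
    [0, 0, 0.5],
    [0, 0, 0.5],
    [0, 0, 0.5],
    [0, 0, 0.5],
    [0, 0, 0.5],
    [0, 0, 0.5],
    [0, 0, -30],
    [0, 0, -75],
    [0, 0, -120],
    [0, 0, -120]
  ],
  "angular": [
    [0, 0, 0],
    [0, 0, 0],
    [0, 0, 0],
    [0, 0, 0],
    [0, 0, 0],
    [0, 0, 0],
    [0, 0, 0],
    [0, 0, 0],
    [0, 0, 0],
    [0, 0, 0]
  ],
  "claw": [0.2, 0.4, 0.7, 0.8, 0.8, 0.8, 1, 1, 1, 1]
}}

```text
time_s: 7.6
position: [602.5, -157.1, 150.9]
ee_rot: [0.004, 0.707, 0.707, 0.003]
contact_force: [0.6, 1.0, 0.3]
grip_width: 87.5
gripper_force: 0.0
```

```bash
cat >> h.py <<'E'
def top_at(s,x,y,zlo,zhi,R=40):
    P=cloud(s); k=(P[...,2]>zlo)&(P[...,2]<zhi)&(np.hypot(P[...,0]-x,P[...,1]-y)<R)
    print(k.sum(), P[k].mean(0).round(1) if k.any() else '', cv2.minEnclosingCircle(P[k][:,:2].astype(np.float32)) if k.any() else '')
E
python3 - <<'E'
from h import *
o=r.get_obs(); print(o['position'].round(1),o['grip_width'])
s=snap('wrist'); top_at(s,598,-157,60,80)
P=cloud(s); s2=snap('top'); top_at(s2,446,-276,66,85)
E
```

```text
[ 602.5 -157.1  150.9] 87.53275738057872
1118 [ 599.  -157.6   69.2] ((598.8673706054688, -158.74359130859375), 13.631492614746094)
84 [ 440.9 -252.8   74.2] ((442.60296630859375, -259.1019287109375), 24.25000762939453)
```

Call:
{"name": "arm_command", "arguments": {
  "travel": [
    [-40, -50, -10],
    [-80, -100, -10],
    [-118, -154, -10],
    [-118, -154, -10],
    [-118, -154, -10],
    [-118, -154, -10],
    [-118, -154, -10],
    [-118, -154, -10]
  ],
  "angular": [
    [0, 0, 0],
    [0, 0, 0],
    [0, 0, 0],
    [0, 0, 0],
    [0, 0, 0],
    [0, 0, 0],
    [0, 0, 0],
    [0, 0, 0]
  ],
  "claw": [1, 1, 1, 1, 1, 1, 1, 1]
}}

```text
time_s: 8.5
position: [445.9, -273.8, 154.0]
ee_rot: [-0.0, 0.706, 0.708, 0.0]
contact_force: [-0.6, 0.0, -0.4]
grip_width: 87.4
gripper_force: 0.0
```

```bash
python3 - <<'E'
from h import *
o=r.get_obs(); print(o['position'].round(1),np.round(o['ee_rot'],4))
s=snap('wrist'); top_at(s,446,-275,68,85)
E
```

```text
[ 445.9 -273.8  154. ] [-3.000e-04  7.062e-01  7.080e-01  4.000e-04]
5660 [ 446.7 -274.8   75.6] ((446.7077331542969, -276.5948181152344), 30.556339263916016)
```

Call:
{"name": "arm_command", "arguments": {
  "travel": [
    [-1.5, 0.7, 0],
    [-1.5, 0.7, 40],
    [-1.5, 0.7, 80],
    [-1.5, 0.7, 115],
    [-1.5, 0.7, 138],
    [-1.5, 0.7, 138],
    [-1.5, 0.7, 138],
    [-1.5, 0.7, 138],
    [-1.5, 0.7, 138],
    [-1.5, 0.7, 138]
  ],
  "angular": [
    [0, 0, 0],
    [0, 0, 0],
    [0, 0, 0],
    [0, 0, 0],
    [0, 0, 0],
    [0, 0, 0],
    [0, 0, 0],
    [0, 0, 0],
    [0, 0, 0],
    [0, 0, 0]
  ],
  "claw": [1, 1, 1, 1, 1, 1, 0.6, 0.6, 0.6, 0.6],
  "force": 25
}}

```text
time_s: 9.55
position: [446.2, -277.2, 17.7]
ee_rot: [0.001, 0.707, 0.707, 0.0]
contact_force: [-0.7, 0.8, 5.2]
grip_width: 63.2
gripper_force: 25.0
```

Call:
{"name": "arm_command", "arguments": {
  "travel": [
    [0, 0, 0],
    [0, 0, 0],
    [0, 0, 0],
    [0, 0, 0],
    [0, 0, 0]
  ],
  "angular": [
    [0, 0, 0],
    [0, 0, 0],
    [0, 0, 0],
    [0, 0, 0],
    [0, 0, 0]
  ],
  "claw": [0.6, 0.6, 0.6, 0.6, 0.6]
}}

```text
time_s: 10.05
position: [446.3, -277.2, 17.7]
ee_rot: [0.001, 0.707, 0.707, 0.0]
contact_force: [-1.0, 0.6, 7.1]
grip_width: 63.3
gripper_force: 25.0
```

Call:
{"name": "arm_command", "arguments": {
  "travel": [
    [0, 0, -25],
    [0, 0, -65],
    [0, 0, -105],
    [35, 26, -105],
    [70, 52, -105],
    [105, 78, -105],
    [140, 105, -105],
    [175, 131, -105],
    [203, 152, -105],
    [203, 152, -105]
  ],
  "angular": [
    [0, 0, 0],
    [0, 0, 0],
    [0, 0, 0],
    [0, 0, 0],
    [0, 0, 0],
    [0, 0, 0],
    [0, 0, 0],
    [0, 0, 0],
    [0, 0, 0],
    [0, 0, 0]
  ],
  "claw": [0.6, 0.6, 0.6, 0.6, 0.6, 0.6, 0.6, 0.6, 0.6, 0.6]
}}

```text
time_s: 11.05
position: [599.9, -67.4, 122.2]
ee_rot: [-0.0, 0.705, 0.71, 0.002]
contact_force: [-0.4, -0.2, -1.2]
grip_width: 63.3
gripper_force: 25.0
```

Call:
{"name": "arm_command", "arguments": {
  "travel": [
    [0, 0, 0],
    [0, 0, 0],
    [0, 0, 0],
    [0, 0, 0]
  ],
  "angular": [
    [0, 0, 0],
    [0, 0, 0],
    [0, 0, 0],
    [0, 0, 0]
  ],
  "claw": [0.6, 0.6, 0.6, 0.6]
}}

```text
time_s: 11.45
position: [597.1, -75.2, 121.5]
ee_rot: [0.0, 0.708, 0.706, -0.0]
contact_force: [-0.6, -0.7, -1.8]
grip_width: 63.5
gripper_force: 25.0
```

```bash
python3 - <<'E'
from h import *
o=r.get_obs(); print(o['position'].round(1),np.round(o['ee_rot'],4),o['grip_width'])
E
```

```text
[597.1 -75.2 121.5] [ 2.000e-04  7.078e-01  7.064e-01 -3.000e-04] 63.51381494455514
```

Call:
{"name": "arm_command", "arguments": {
  "travel": [
    [1.5, 1.5, 40],
    [1.5, 1.5, 75],
    [1.5, 1.5, 88],
    [1.5, 1.5, 92],
    [1.5, 1.5, 92.5],
    [1.5, 1.5, 92.5],
    [1.5, 1.5, 92.5]
  ],
  "angular": [
    [0, 0, 0],
    [0, 0, 0],
    [0, 0, 0],
    [0, 0, 0],
    [0, 0, 0],
    [0, 0, 0],
    [0, 0, 0]
  ],
  "claw": [0.6, 0.6, 0.6, 0.6, 0.6, 0.6, 0.6]
}}

```text
time_s: 12.15
position: [599.8, -72.4, 29.9]
ee_rot: [0.001, 0.707, 0.707, 0.001]
contact_force: [-0.2, 0.3, -1.1]
grip_width: 63.4
gripper_force: 25.0
```

Call:
{"name": "arm_command", "arguments": {
  "travel": [
    [0, 0, 1.2],
    [0, 0, 1.2],
    [0, 0, 1.2],
    [0, 0, 1.2],
    [0, 0, 1.2],
    [0, 0, 1.2],
    [0, 0, 1.2],
    [0, 0, -25],
    [0, 0, -65],
    [0, 0, -105]
  ],
  "angular": [
    [0, 0, 0],
    [0, 0, 0],
    [0, 0, 0],
    [0, 0, 0],
    [0, 0, 0],
    [0, 0, 0],
    [0, 0, 0],
    [0, 0, 0],
    [0, 0, 0],
    [0, 0, 0]
  ],
  "claw": [0.6, 0.6, 0.8, 1, 1, 1, 1, 1, 1, 1]
}}

```text
time_s: 13.15
position: [598.4, -72.0, 134.6]
ee_rot: [-0.001, 0.707, 0.707, -0.0]
contact_force: [0.3, 0.5, 0.1]
grip_width: 87.5
gripper_force: 0.0
```

Call:
{"name": "arm_command", "arguments": {
  "travel": [
    [0, 0, -5],
    [0, 0, -5]
  ],
  "angular": [
    [0, 0, 0],
    [0, 0, 0]
  ],
  "claw": [1, 1]
}}

```text
time_s: 13.35
position: [599.8, -72.3, 140.2]
ee_rot: [0.001, 0.707, 0.707, 0.001]
contact_force: [-0.3, -0.1, -1.3]
grip_width: 87.8
gripper_force: 0.0
```

```bash
python3 - <<'E'
from h import *
o=r.get_obs(); print(o['position'].round(1),np.round(o['ee_rot'],4),o['grip_width'])
s=snap('wrist','w3.png'); top_at(s,598,-72,78,95); top_at(s,453,-3,78,95,30)
E
```

```text
[599.8 -72.3 140.2] [1.200e-03 7.072e-01 7.070e-01 7.000e-04] 87.84578701284768
6947 [600.6 -69.8  86.6] ((600.7891845703125, -71.69422149658203), 30.645301818847656)
2811 [455.3  -3.4  85.1] ((453.1156921386719, -3.7124478816986084), 18.707843780517578)
```

View pics/w3.png

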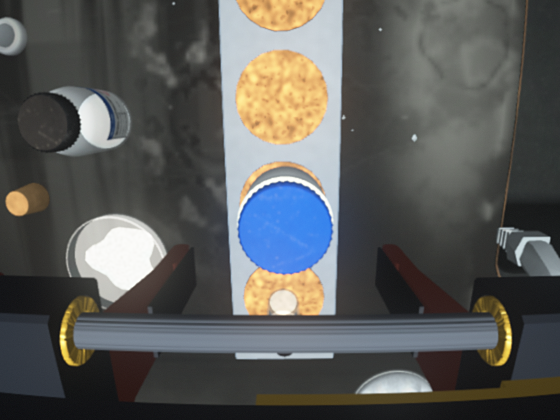

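The jar's lid at (286,226) sits level at height 86.6, about 2 mm off the pad centre. Next is the small bottle.

Call:
{"name": "arm_command", "arguments": {
  "travel": [
    [22, -48, -10],
    [44, -96, -10],
    [69, -146, -10],
    [69, -146, -10],
    [69, -146, -10],
    [69, -146, -10],
    [69, -146, -10]
  ],
  "angular": [
    [0, 0, 0],
    [0, 0, 0],
    [0, 0, 0],
    [0, 0, 0],
    [0, 0, 0],
    [0, 0, 0],
    [0, 0, 0]
  ],
  "claw": [1, 1, 1, 1, 1, 1, 1]
}}

```text
time_s: 14.1
position: [454.4, -3.8, 148.6]
ee_rot: [-0.0, 0.708, 0.707, 0.0]
contact_force: [0.1, 0.1, 0.4]
grip_width: 87.7
gripper_force: 0.0
```

```bash
python3 - <<'E'
from h import *
o=r.get_obs(); print(o['position'].round(1),np.round(o['ee_rot'],4))
s=snap('wrist'); top_at(s,453,-3,80,95,30)
E
```

```text
[454.4  -3.8 148.6] [-2.000e-04  7.076e-01  7.066e-01  3.000e-04]
2335 [452.7  -1.9  85.5] ((452.7644348144531, -3.146069288253784), 18.607751846313477)
```

Call:
{"name": "arm_command", "arguments": {
  "travel": [
    [1, -1.5, 0],
    [1, -1.5, 40],
    [1, -1.5, 80],
    [1, -1.5, 110],
    [1, -1.5, 121],
    [1, -1.5, 121],
    [1, -1.5, 121],
    [1, -1.5, 121],
    [1, -1.5, 121],
    [1, -1.5, 121]
  ],
  "angular": [
    [0, 0, 0],
    [0, 0, 0],
    [0, 0, 0],
    [0, 0, 0],
    [0, 0, 0],
    [0, 0, 0],
    [0, 0, 0],
    [0, 0, 0],
    [0, 0, 0],
    [0, 0, 0]
  ],
  "claw": [1, 1, 1, 1, 1, 1, 0.4, 0.4, 0.4, 0.4],
  "force": 20
}}

```text
time_s: 15.15
position: [452.2, -2.4, 28.8]
ee_rot: [0.001, 0.707, 0.707, 0.0]
contact_force: [0.3, 0.2, -0.3]
grip_width: 59.3
gripper_force: 0.0
```

Call:
{"name": "arm_command", "arguments": {
  "travel": [
    [0, 0, 0],
    [0, 0, 0],
    [0, 0, 0],
    [0, 0, 0],
    [0, 0, 0],
    [0, 0, 0],
    [0, 0, 0]
  ],
  "angular": [
    [0, 0, 0],
    [0, 0, 0],
    [0, 0, 0],
    [0, 0, 0],
    [0, 0, 0],
    [0, 0, 0],
    [0, 0, 0]
  ],
  "claw": [0.4, 0.4, 0.4, 0.4, 0.4, 0.4, 0.4]
}}

```text
time_s: 15.85
position: [451.7, -2.3, 28.3]
ee_rot: [0.0, 0.707, 0.707, -0.0]
contact_force: [-2.1, -1.1, 5.8]
grip_width: 46.7
gripper_force: 20.0
```

Call:
{"name": "arm_command", "arguments": {
  "travel": [
    [0, 0, -25],
    [0, 0, -65],
    [0, 0, -105],
    [4, 35, -105],
    [8, 72, -105],
    [12, 110, -105],
    [15, 145, -105],
    [15, 145, -105],
    [15, 145, -105],
    [15, 145, -105]
  ],
  "angular": [
    [0, 0, 0],
    [0, 0, 0],
    [0, 0, 0],
    [0, 0, 0],
    [0, 0, 0],
    [0, 0, 0],
    [0, 0, 0],
    [0, 0, 0],
    [0, 0, 0],
    [0, 0, 0]
  ],
  "claw": [0.4, 0.4, 0.4, 0.4, 0.4, 0.4, 0.4, 0.4, 0.4, 0.4]
}}

```text
time_s: 16.85
position: [595.2, 12.8, 132.5]
ee_rot: [-0.0, 0.707, 0.707, -0.001]
contact_force: [-0.6, -0.4, -0.2]
grip_width: 46.9
gripper_force: 20.0
```

Call:
{"name": "arm_command", "arguments": {
  "travel": [
    [0, 0, 0],
    [0, 0, 0],
    [0, 0, 0]
  ],
  "angular": [
    [0, 0, 0],
    [0, 0, 0],
    [0, 0, 0]
  ],
  "claw": [0.4, 0.4, 0.4]
}}

```text
time_s: 17.15
position: [596.2, 12.6, 133.2]
ee_rot: [0.0, 0.707, 0.707, -0.0]
contact_force: [-0.3, 0.5, -0.4]
grip_width: 47.1
gripper_force: 20.0
```

Call:
{"name": "arm_command", "arguments": {
  "travel": [
    [0, 1, 40],
    [0, 1, 75],
    [0, 1, 88],
    [0, 1, 93],
    [0, 1, 93],
    [0, 1, 93],
    [0, 1, 93]
  ],
  "angular": [
    [0, 0, 0],
    [0, 0, 0],
    [0, 0, 0],
    [0, 0, 0],
    [0, 0, 0],
    [0, 0, 0],
    [0, 0, 0]
  ],
  "claw": [0.4, 0.4, 0.4, 0.4, 0.4, 0.4, 0.4]
}}

```text
time_s: 17.85
position: [598.4, 13.0, 41.1]
ee_rot: [0.001, 0.707, 0.707, 0.001]
contact_force: [1.1, 0.2, -1.2]
grip_width: 46.9
gripper_force: 20.0
```

Call:
{"name": "arm_command", "arguments": {
  "travel": [
    [0, 0, 1.3],
    [0, 0, 1.3],
    [0, 0, 1.3],
    [0, 0, 1.3],
    [0, 0, 1.3],
    [0, 0, 1.3],
    [0, 0, 1.3],
    [0, 0, -25],
    [0, 0, -65],
    [0, 0, -105]
  ],
  "angular": [
    [0, 0, 0],
    [0, 0, 0],
    [0, 0, 0],
    [0, 0, 0],
    [0, 0, 0],
    [0, 0, 0],
    [0, 0, 0],
    [0, 0, 0],
    [0, 0, 0],
    [0, 0, 0]
  ],
  "claw": [0.4, 0.4, 0.6, 0.8, 1, 1, 1, 1, 1, 1]
}}

```text
time_s: 18.85
position: [596.9, 12.9, 145.6]
ee_rot: [-0.001, 0.707, 0.707, -0.0]
contact_force: [-0.1, -0.2, 0.6]
grip_width: 87.9
gripper_force: 0.0
```

```bash
python3 - <<'E'
from h import *
o=r.get_obs(); print(o['position'].round(1),np.round(o['ee_rot'],4),o['grip_width'])
s=snap('wrist'); top_at(s,597.5,12,88,105,30); top_at(s,454,264,110,130,30)
E
```

```text
[596.9  12.9 145.6] [-7.000e-04  7.070e-01  7.072e-01 -4.000e-04] 87.93406489049387
2669 [599.1  13.6  96.4] ((599.1425170898438, 11.930401802062988), 18.65154457092285)
0
```

Call:
{"name": "arm_command", "arguments": {
  "travel": [
    [0, 0, -40],
    [42, -24, -45],
    [84, -48, -45],
    [126, -72, -45],
    [168, -96, -45],
    [210, -120, -45],
    [251, -143.5, -45],
    [251, -143.5, -45],
    [251, -143.5, -45],
    [251, -143.5, -45]
  ],
  "angular": [
    [0, 0, 0],
    [0, 0, 0],
    [0, 0, 0],
    [0, 0, 0],
    [0, 0, 0],
    [0, 0, 0],
    [0, 0, 0],
    [0, 0, 0],
    [0, 0, 0],
    [0, 0, 0]
  ],
  "claw": [1, 1, 1, 1, 1, 1, 1, 1, 1, 1]
}}

```text
time_s: 19.9
position: [454.7, 262.7, 189.6]
ee_rot: [0.0, 0.708, 0.707, -0.0]
contact_force: [-0.4, -1.1, 0.6]
grip_width: 87.9
gripper_force: 0.0
```

```bash
python3 - <<'E'
from h import *
o=r.get_obs(); print(o['position'].round(1),np.round(o['ee_rot'],4))
s=snap('wrist'); top_at(s,454,264,110,130,30); top_at(s,598,97,5,20,45)
E
```

```text
[454.7 262.7 189.6] [ 3.000e-04  7.076e-01  7.067e-01 -3.000e-04]
2311 [455.1 266.8 120.3] ((455.1753845214844, 265.2847595214844), 18.53672218322754)
670 [584.1  68.9  10.7] ((583.74072265625, 67.00270080566406), 30.20043182373047)
```

Call:
{"name": "arm_command", "arguments": {
  "travel": [
    [2.5, 0.5, 0],
    [2.5, 0.5, 40],
    [2.5, 0.5, 80],
    [2.5, 0.5, 115],
    [2.5, 0.5, 135],
    [2.5, 0.5, 142],
    [2.5, 0.5, 142],
    [2.5, 0.5, 142],
    [2.5, 0.5, 142],
    [2.5, 0.5, 142]
  ],
  "angular": [
    [0, 0, 0],
    [0, 0, 0],
    [0, 0, 0],
    [0, 0, 0],
    [0, 0, 0],
    [0, 0, 0],
    [0, 0, 0],
    [0, 0, 0],
    [0, 0, 0],
    [0, 0, 0]
  ],
  "claw": [1, 1, 1, 1, 1, 1, 1, 0.55, 0.55, 0.55],
  "force": 25
}}

```text
time_s: 20.95
position: [455.3, 266.6, 49.0]
ee_rot: [0.0, 0.707, 0.707, 0.001]
contact_force: [0.2, -0.4, 0.6]
grip_width: 67.5
gripper_force: 0.0
```

Call:
{"name": "arm_command", "arguments": {
  "travel": [
    [0, 0, 0],
    [0, 0, 0],
    [0, 0, 0],
    [0, 0, 0],
    [0, 0, 0],
    [0, 0, 0],
    [0, 0, 0]
  ],
  "angular": [
    [0, 0, 0],
    [0, 0, 0],
    [0, 0, 0],
    [0, 0, 0],
    [0, 0, 0],
    [0, 0, 0],
    [0, 0, 0]
  ],
  "claw": [0.55, 0.55, 0.55, 0.55, 0.55, 0.55, 0.55]
}}

```text
time_s: 21.65
position: [454.9, 266.5, 48.6]
ee_rot: [0.0, 0.707, 0.707, 0.0]
contact_force: [-0.5, -1.8, 6.6]
grip_width: 59.3
gripper_force: 25.0
```

Call:
{"name": "arm_command", "arguments": {
  "travel": [
    [0, 0, -5],
    [0, 0, -10],
    [0, 0, -15],
    [0, 0, -15],
    [0, 0, -15]
  ],
  "angular": [
    [0, 0, 0],
    [0, 0, 0],
    [0, 0, 0],
    [0, 0, 0],
    [0, 0, 0]
  ],
  "claw": [0.55, 0.55, 0.55, 0.55, 0.55]
}}

```text
time_s: 22.15
position: [454.6, 266.3, 63.0]
ee_rot: [0.0, 0.707, 0.707, 0.0]
contact_force: [-0.2, -0.4, -1.2]
grip_width: 59.5
gripper_force: 24.9
```

```bash
python3 - <<'E'
from h import *
o=r.get_obs(); print(o['position'].round(1),o['grip_width'],o['contact_force'])
s=snap('wrist'); top_at(s,454,264,110,160,30)
s=snap('side'); cv2.imwrite('pics/s2.png',cv2.resize(s['frame'][200:400,220:400,::-1],None,fx=3,fy=3))
E
```

```text
[454.6 266.3  63. ] 59.549472873984676 [-0.18079687 -0.42083649 -1.24475833]
9073 [453.1 270.5 129.4] ((449.1845703125, 271.6239929199219), 28.254915237426758)
```

View pics/s2.png

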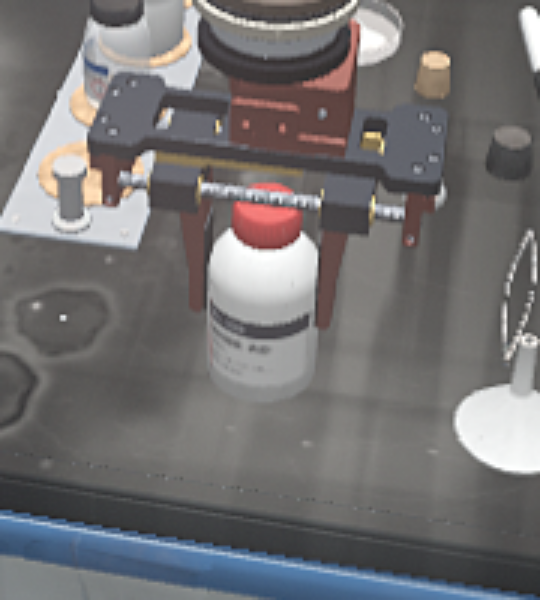

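The bottle hangs upright between the fingers, with its cap at crop position (265,215). Next I carry it over to pad a.

Call:
{"name": "arm_command", "arguments": {
  "travel": [
    [0, 0, -30],
    [0, 0, -60],
    [0, 0, -90],
    [-28, 24, -90],
    [-56, 48, -90],
    [-84, 72, -90],
    [-112, 96, -90],
    [-140, 119, -90],
    [-167.5, 142.5, -90],
    [-167.5, 142.5, -90]
  ],
  "angular": [
    [0, 0, 0],
    [0, 0, 0],
    [0, 0, 0],
    [0, 0, 0],
    [0, 0, 0],
    [0, 0, 0],
    [0, 0, 0],
    [0, 0, 0],
    [0, 0, 0],
    [0, 0, 0]
  ],
  "claw": [0.55, 0.55, 0.55, 0.55, 0.55, 0.55, 0.55, 0.55, 0.55, 0.55]
}}

```text
time_s: 23.25
position: [599.9, 92.7, 151.8]
ee_rot: [0.001, 0.71, 0.704, -0.001]
contact_force: [-1.3, -0.3, -1.8]
grip_width: 59.8
gripper_force: 24.9
```

Call:
{"name": "arm_command", "arguments": {
  "travel": [
    [0, 0, 0],
    [0, 0, 0],
    [0, 0, 0],
    [0, 0, 0]
  ],
  "angular": [
    [0, 0, 0],
    [0, 0, 0],
    [0, 0, 0],
    [0, 0, 0]
  ],
  "claw": [0.55, 0.55, 0.55, 0.55]
}}

```text
time_s: 23.65
position: [596.5, 99.9, 153.1]
ee_rot: [-0.0, 0.706, 0.708, 0.0]
contact_force: [0.1, 0.5, -1.1]
grip_width: 59.8
gripper_force: 24.9
```

Call:
{"name": "arm_command", "arguments": {
  "travel": [
    [0, 0.5, 35],
    [0, 0.5, 65],
    [0, 0.5, 80],
    [0, 0.5, 88],
    [0, 0.5, 88],
    [0, 0.5, 88]
  ],
  "angular": [
    [0, 0, 0],
    [0, 0, 0],
    [0, 0, 0],
    [0, 0, 0],
    [0, 0, 0],
    [0, 0, 0]
  ],
  "claw": [0.55, 0.55, 0.55, 0.55, 0.55, 0.55]
}}

```text
time_s: 24.25
position: [598.2, 99.3, 66.0]
ee_rot: [0.0, 0.707, 0.707, 0.001]
contact_force: [0.6, -0.7, -1.0]
grip_width: 59.8
gripper_force: 24.9
```

```bash
python3 - <<'E'
from h import *
o=r.get_obs(); print(o['position'].round(1),o['grip_width'],o['contact_force'])
s=snap('side'); cv2.imwrite('pics/s3.png',cv2.resize(s['frame'][130:330,190:370,::-1],None,fx=3,fy=3))
E
```

```text
[598.2  99.3  66. ] 59.77777350791576 [ 0.58932794 -0.70953603 -0.96936038]
```

View pics/s3.png

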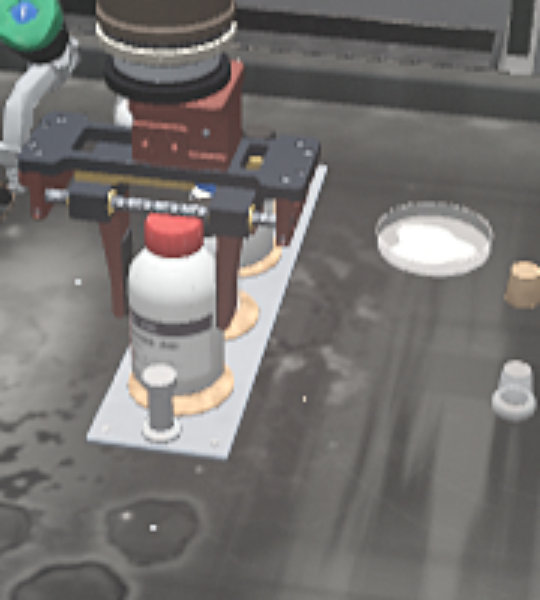

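The bottle is upright just above pad a, behind the post at crop (160,400). I lower it gently.

Call:
{"name": "arm_command", "arguments": {
  "travel": [
    [0, -0.5, 2],
    [0, -0.5, 4],
    [0, -0.5, 5],
    [0, -0.5, 5],
    [0, -0.5, 5]
  ],
  "angular": [
    [0, 0, 0],
    [0, 0, 0],
    [0, 0, 0],
    [0, 0, 0],
    [0, 0, 0]
  ],
  "claw": [0.55, 0.55, 0.55, 0.55, 0.55]
}}

```text
time_s: 24.8
position: [597.0, 98.8, 59.9]
ee_rot: [0.0, 0.707, 0.707, 0.0]
contact_force: [0.2, -1.3, -1.2]
grip_width: 59.7
gripper_force: 24.9
```

Call:
{"name": "arm_command", "arguments": {
  "travel": [
    [0, 0, 0.7],
    [0, 0, 0.7],
    [0, 0, 0.7]
  ],
  "angular": [
    [0, 0, 0],
    [0, 0, 0],
    [0, 0, 0]
  ],
  "claw": [0.55, 0.55, 0.55]
}}

```text
time_s: 25.1
position: [597.1, 98.9, 59.7]
ee_rot: [0.0, 0.707, 0.707, 0.0]
contact_force: [-2.7, -0.5, 4.9]
grip_width: 59.8
gripper_force: 25.0
```

Contact. I release and rise straight up.

Call:
{"name": "arm_command", "arguments": {
  "travel": [
    [0, 0, 0],
    [0, 0, 0],
    [0, 0, 0],
    [0, 0, 0],
    [0, 0, 0],
    [0, 0, -30],
    [0, 0, -70],
    [0, 0, -110],
    [0, 0, -150],
    [0, 0, -150]
  ],
  "angular": [
    [0, 0, 0],
    [0, 0, 0],
    [0, 0, 0],
    [0, 0, 0],
    [0, 0, 0],
    [0, 0, 0],
    [0, 0, 0],
    [0, 0, 0],
    [0, 0, 0],
    [0, 0, 0]
  ],
  "claw": [0.7, 0.85, 1, 1, 1, 1, 1, 1, 1, 1]
}}

```text
time_s: 26.1
position: [599.6, 100.2, 215.0]
ee_rot: [0.003, 0.707, 0.707, 0.004]
contact_force: [-0.5, 0.1, 0.0]
grip_width: 87.8
gripper_force: 0.0
```

Call:
{"name": "arm_command", "arguments": {
  "travel": [
    [0, -50, -30],
    [0, -100, -60],
    [0, -150, -60],
    [0, -200, -60],
    [0, -200, -60],
    [0, -200, -60],
    [0, -200, -60]
  ],
  "angular": [
    [0, 0, 0],
    [0, 0, 0],
    [0, 0, 0],
    [0, 0, 0],
    [0, 0, 0],
    [0, 0, 0],
    [0, 0, 0]
  ],
  "claw": [1, 1, 1, 1, 1, 1, 1]
}}

```text
time_s: 26.8
position: [397.8, 98.4, 269.4]
ee_rot: [0.001, 0.707, 0.707, 0.0]
contact_force: [0.4, 0.1, 1.2]
grip_width: 87.8
gripper_force: 0.0
```

```bash
python3 - <<'E'
from h import *
o=r.get_obs(); print(o['position'].round(1),o['grip_width'],o['contact_force'].round(1))
s=snap('top','t9.png')
top_at(s,597,98,120,140,25);top_at(s,597.5,12.4,86,106,25);top_at(s,598.5,-72.6,78,96,40);top_at(s,599,-157,60,80,25)
E
```

```text
[397.8  98.4 269.4] 87.75199658656679 [0.4 0.1 1.2]
195 [597.3  97.1 131.1] ((597.6918334960938, 97.32121276855469), 18.295196533203125)
176 [598.5  11.6  96.1] ((598.7466430664062, 11.647612571716309), 18.04930877685547)
463 [600.3 -71.6  86.6] ((600.7652587890625, -71.81558990478516), 30.218307495117188)
90 [ 598.7 -158.6   68.9] ((597.9326171875, -158.5155029296875), 13.930648803710938)
```

View pics/t9.png

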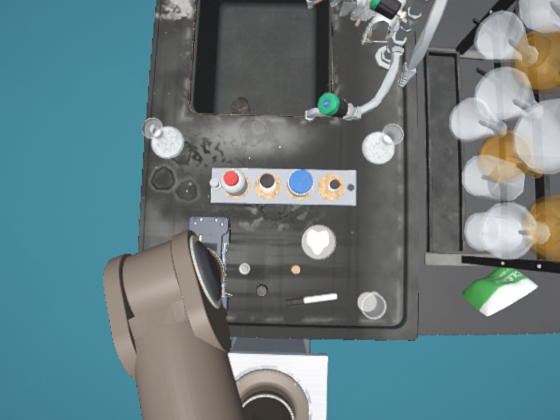

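All four containers stand on their pads, in order from the post at (214,183): red at (232,180), black at (267,182), blue at (301,181), and the vial at (334,184). Each is within 3 mm of its pad centre, the heights match, and the dish at (318,241) is unmoved.

```bash
python3 -c "
from workcell import r
print(r.finish_job())"
```

```text
the job is handed in; nothing more can be done
None
```

I lined up the four containers on the pads from the post outwards (large bottle, small bottle, jar, vial), released them and handed the job in. By the last top-view measurement each was within about 3 mm of its pad centre. The dish had not moved. The hand-in returned no verdict.

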